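# Transfer a row of test samples to the second rack in reverse order

## Task

Four test samples stand in a row on one rail rack: move all of them onto the seats of the empty rack in reverse order, counted from the knobbed post at the end of each rack. The sample nearest the post on the full rack goes to the seat farthest from the post on the empty rack, the second nearest to the second farthest, and so on. Stand each one upright on the middle of its seat, never put one down on the worktop, and let go of everything at the end.

Things in the scene. Friction and masses are not known exactly. Their poses are not given: they have to be found in the camera images.
- dark_cake_mid (a point): Dark brown flat-topped cylinder (moulded cake), 54 mm diameter, 37 mm high; about 50 g, loose, firm. This point is its centre, 18.5 mm above its underside; z is its upright axis. It starts on one of the seats of the full rack, which one varies.
- pale_cake_mid (a point): Small pale flat-topped cylinder (pressed cake), 44 mm diameter, 27 mm high; about 50 g, loose, firm. This point is its centre, 13.5 mm above its underside; z is its upright axis. It starts on one of the seats of the full rack, which one varies.
- brown_ball_mid (a point): Brown dough ball on a flat foot, 50 mm across, 32 mm high; about 50 g, loose, firm. This point is its centre, 16 mm above its underside; z is its upright axis. It starts on one of the seats of the full rack, which one varies.
- white_ball_mid (a point): White dough ball on a flat foot, 41 mm across, 34 mm high; about 50 g, loose, firm. This point is its centre, 17 mm above its underside; z is its upright axis. It starts on one of the seats of the full rack, which one varies.
- tile_dark_cake: The black tile on the full rack under the dark cake at the start (28 x 58 x 4 mm, ends seen beyond the sample). It is fixed and stays there, so it marks the seat this sample came from. Origin: centre of its underside, 30 mm above the worktop; y along the rail, as the rack's.
- tile_pale_cake: The black tile on the full rack under the pale cake at the start (28 x 58 x 4 mm, ends seen beyond the sample). It is fixed and stays there, so it marks the seat this sample came from. Origin: centre of its underside, 30 mm above the worktop; y along the rail, as the rack's.
- tile_brown_ball: The black tile on the full rack under the brown ball at the start (28 x 58 x 4 mm, ends seen beyond the sample). It is fixed and stays there, so it marks the seat this sample came from. Origin: centre of its underside, 30 mm above the worktop; y along the rail, as the rack's.
- tile_white_ball: The black tile on the full rack under the white ball at the start (28 x 58 x 4 mm, ends seen beyond the sample). It is fixed and stays there, so it marks the seat this sample came from. Origin: centre of its underside, 30 mm above the worktop; y along the rail, as the rack's.
- full_rack: The rack holding the samples at the start (mm): a fixed rail, 310 long, 28 wide, two feet; knobbed post at one end (60 high). Origin: on the worktop below the middle of the seats; y runs along the rail away from the post, x across, z up. Post at y = -148; seat centres at x = 0, y = -99, -33, 33, 99, tops 34 above the worktop. Each seat is one black tile.
- empty_rack: The rack empty at the start (mm): a fixed rail, 310 long, 28 wide, two feet; knobbed post at one end (60 high). Origin: on the worktop below the middle of the seats; y runs along the rail away from the post, x across, z up. Post at y = -148; seat centres at x = 0, y = -99, -33, 33, 99, tops 34 above the worktop. Seats: black tiles 28 x 58. Fingers can straddle the rail.
Things that resemble listed ones, but are neither listed nor needed, are in the scene too. What is shaped like the part that bears white_ball_mid but blue or pink is not meant.

How it is judged:
At the end, for the whole second after the job is handed in: All four samples stand upright (0.2 rad), released and at rest on the empty rack, in reverse order: n-th from the post at the start, n-th from the other end now; centres within 12 mm of the seat's along the rail, 10 mm across it, 6 mm in height. None ever lay on the worktop (((y of tile_dark_cake in the frame of full_rack between -0.119 and -0.079 m and y of dark_cake_mid in the frame of empty_rack between 0.087 and 0.111 m) or (y of tile_dark_cake in the frame of full_rack between -0.053 and -0.013 m and y of dark_cake_mid in the frame of empty_rack between 0.021 and 0.045 m) or (y of tile_dark_cake in the frame of full_rack between 0.013 and 0.053 m and y of dark_cake_mid in the frame of empty_rack between -0.045 and -0.021 m) or (y of tile_dark_cake in the frame of full_rack between 0.079 and 0.119 m and y of dark_cake_mid in the frame of empty_rack between -0.111 and -0.087 m)) and x of dark_cake_mid in the frame of empty_rack between -0.01 and 0.01 m and z of dark_cake_mid in the frame of empty_rack between 0.0465 and 0.0585 m and angle between each of dark_cake_mid, pale_cake_mid, brown_ball_mid, white_ball_mid's own z axis and vertical below 0.2 rad and linear speed of each of dark_cake, pale_cake, brown_ball, white_ball below 0.02 m/s and ((y of tile_pale_cake in the frame of full_rack between -0.119 and -0.079 m and y of pale_cake_mid in the frame of empty_rack between 0.087 and 0.111 m) or (y of tile_pale_cake in the frame of full_rack between -0.053 and -0.013 m and y of pale_cake_mid in the frame of empty_rack between 0.021 and 0.045 m) or (y of tile_pale_cake in the frame of full_rack between 0.013 and 0.053 m and y of pale_cake_mid in the frame of empty_rack between -0.045 and -0.021 m) or (y of tile_pale_cake in the frame of full_rack between 0.079 and 0.119 m and y of pale_cake_mid in the frame of empty_rack between -0.111 and -0.087 m)) and x of pale_cake_mid in the frame of empty_rack between -0.01 and 0.01 m and z of pale_cake_mid in the frame of empty_rack between 0.0415 and 0.0535 m and ((y of tile_brown_ball in the frame of full_rack between -0.119 and -0.079 m and y of brown_ball_mid in the frame of empty_rack between 0.087 and 0.111 m) or (y of tile_brown_ball in the frame of full_rack between -0.053 and -0.013 m and y of brown_ball_mid in the frame of empty_rack between 0.021 and 0.045 m) or (y of tile_brown_ball in the frame of full_rack between 0.013 and 0.053 m and y of brown_ball_mid in the frame of empty_rack between -0.045 and -0.021 m) or (y of tile_brown_ball in the frame of full_rack between 0.079 and 0.119 m and y of brown_ball_mid in the frame of empty_rack between -0.111 and -0.087 m)) and x of brown_ball_mid in the frame of empty_rack between -0.01 and 0.01 m and z of brown_ball_mid in the frame of empty_rack between 0.044 and 0.056 m and ((y of tile_white_ball in the frame of full_rack between -0.119 and -0.079 m and y of white_ball_mid in the frame of empty_rack between 0.087 and 0.111 m) or (y of tile_white_ball in the frame of full_rack between -0.053 and -0.013 m and y of white_ball_mid in the frame of empty_rack between 0.021 and 0.045 m) or (y of tile_white_ball in the frame of full_rack between 0.013 and 0.053 m and y of white_ball_mid in the frame of empty_rack between -0.045 and -0.021 m) or (y of tile_white_ball in the frame of full_rack between 0.079 and 0.119 m and y of white_ball_mid in the frame of empty_rack between -0.111 and -0.087 m)) and x of white_ball_mid in the frame of empty_rack between -0.01 and 0.01 m and z of white_ball_mid in the frame of empty_rack between 0.045 and 0.057 m); the robot touches nothing.
It fails at once if a sample is dropped or put down on the worktop (height (world z) of any of dark_cake_mid, pale_cake_mid, brown_ball_mid, white_ball_mid below 0.032 m).
It also fails if it takes over 96 s, if anything falls off the work surface, if the arm or the gripper's body presses on something with over 40 N, if the wrist force passes 120 N, or if a joint passes its speed limit or range.

## Robot

A 7-joint arm with a two-finger parallel gripper is mounted at the origin on a cart in front of the work surface, level with it; the furniture and walls round the work are solid. World frame = base frame: x ahead of the robot, y to its left, z up, the work surface at z = 0. Lengths are in m, angles in rad, forces in N, time in s.
With the tool pointing down it reaches from about 0.35 to 0.9 m from the base axis. Payload 8.1 kg.
Tool frame: the origin (TCP) lies where the fingers leave the gripper's body, on its centre line; the fingertips stand 66 mm ahead of it and the grasp point (between the pads) lies 47 mm ahead of it (arm.tip_reach is the distance from the TCP to the fingertips, in m); z points along the fingers, y is the direction in which the jaws open and shut (so a half turn about z gives the same grasp; the last joint's range is limited). The gripper opens to 92 mm and grips with 3 to 60 N. Pads are 19 mm wide; open, the fingers measure 130 mm over their backs; the gripper's body (75 mm by 190 mm) begins 47 mm behind the grasp point.
Start: joints at [-1.318, 0.434, 0.025, 1.573, -0.012, 1.134, -0.075], TCP at [0.218, 0.586, 0.292] pointing down, gripper open.
Joint ranges: [-2.62, 2.62], [-0.44, 2.09], [-1.27, 1.32], [0.08, 2.57], [-1.32, 4.46], [0.12, 2], [-2.74, 2.74]. Speed limits (rad/s): [2.22, 2.22, 3.01, 3.01, 3.14, 3.14, 3.14].

## Interface

Orientations are given as a rotation vector (axis times angle).
In Python, from cell import arm gives the robot as it stands.
- The arm moves only by the tool carry_out, never from a script. Its argument "plan" is a list of rows, each a list of 5 numbers: the shift along the world's x, y, z in cm, then the turn about the world's z in rad, then the finger opening in cm, from 0 to 9.18. In form: [[tx, ty, tz, spin, fingers], ...]. A call has 1 to 20 rows; each row is the pose to reach, as a shift and turn from the pose measured when the call began; what a row does not reach only later rows make up. A row lasts 1/10 s, in which the tool goes at most 50 mm and 8.59 degrees, less where a joint would pass 70% of its speed; a pose out of reach is approached as far as the arm can. A call with a gripper value outside its range is refused whole. The fingers move at their own pace and stop on an object; "squeeze" is the grip in N (left out, the last holds). Time passes only in rows, so rows that repeat a pose let the fingers close. It gives the time, the measured TCP pose, the force and the opening at its end, in the units of the state.
- arm.observe(): the state, without advancing time (a new reading comes with each control period).
- arm.get_image(name): name is "scene" or "top" or "wrist"; returns (picture, depth): 480x640x3 uint8, red, green, blue; 480x640 float32, m along the optical axis (not along the pixel's ray), 0 where there is no reading.
- arm.get_calibration(name): a dict with "intrinsics" (3x3 intrinsics, pixels), "rvec" (rotation vector, rad) and "tvec" (3), from world to camera coordinates, as OpenCV has them; the wrist camera has in their place "tool_from_camera" (4x4, takes a point from camera to tool coordinates, whose origin is the TCP and whose axes are the flange's). Camera axes: x right, y down, z forward; pixel columns grow to the right and rows downward; lengths in m; the calibration is good to about 2 mm. A picture is of the moment at which its call begins: read the wrist's pose just before it. get_calibration takes no time and is no camera call.
- arm.sign_off(): hands the job in, once; it reports no verdict.
The state is a dict: "clock": time; "joints": joint angles; "dq": joint speeds; "joint_efforts": joint torques, N m; "position": TCP position; "ee_rot": TCP orientation; "force": force on the tool from outside, world axes, zero at the start; "ft_torque": the same for the moment, N m; "width": opening from 0.0 (shut) to 1.0 (fully open).
Only numpy, scipy, OpenCV 4.12 (cv2) and the standard library are available. Lean on these libraries where they do the work, as an engineer would, in place of code of your own. Each camera call takes 0.05 s, during which the arm holds its last target. There are 200 camera calls.

## Working session

There is one attempt and no reset: what is moved stays moved. The work goes in short steps, Python scripts to look and compute and a tool call to move; the robot and the scene stay as the last step left them, time stands still between calls to the robot, and variables do not carry over. Pictures are saved under pics/ and viewed, about 12 in all and at most 16, crops included, and the job is handed in when it is done.

Besides the shell and the picture viewer there is one more tool, called after "Emit:" as a command line: name --pt "numbers of a row" for each row, then --argument value for the rest. carry_out: Moves the arm, as the interface text tells. Its arguments: {"type":"object","properties":{"plan":{"type":"array"},"squeeze":{"type":"number"}},"required":["plan"]}

```bash
mkdir -p pics
cat > h.py <<'E'
import numpy as np, cv2
from cell import arm
from scipy.spatial.transform import Rotation as R
def cam(name, st=None):
    c=arm.get_calibration(name); K=np.array(c["intrinsics"])
    if "rvec" in c:
        Rm=cv2.Rodrigues(np.array(c["rvec"],float))[0]; t=np.array(c["tvec"],float).ravel()
        return K,Rm.T,-Rm.T@t
    T=np.array(c["tool_from_camera"]); Rt=R.from_rotvec(st["ee_rot"]).as_matrix()
    return K,Rt@T[:3,:3],Rt@T[:3,3]+np.array(st["position"])
def snap(name):
    st=arm.observe(); im,d=arm.get_image(name); return im,d,cam(name,st)
def cloud(d,C):
    K,Rm,o=C; v,u=np.mgrid[:d.shape[0],:d.shape[1]]
    p=np.stack([(u-K[0,2])/K[0,0],(v-K[1,2])/K[1,1],np.ones(d.shape)],-1)*d[...,None]
    return p@Rm.T+o
def ray(u,v,z,C):
    K,Rm,o=C; r=Rm@np.array([(u-K[0,2])/K[0,0],(v-K[1,2])/K[1,1],1]); return o+r*(z-o[2])/r[2]
def save(im,n): cv2.imwrite('pics/'+n,cv2.cvtColor(im,cv2.COLOR_RGB2BGR))
E
python3 - <<'E'
from h import *
s=arm.observe(); print(s)
for n in ("top","scene"):
    im,d,C=snap(n); save(im,n+'0.png'); np.savez(n+'0.npz',im=im,d=d,K=C[0],R=C[1],o=C[2]); print(n,C[2],C[1][:,2],(d>0).mean())
E
```

```text
{'clock': 0.0, 'joints': array([-1.31761891,  0.43522985,  0.02492478,  1.5741055 , -0.01156167,
        1.13404105, -0.07509683]), 'dq': array([ 0.00168986, -0.00174896, -0.00219608,  0.00115297, -0.00042385,
        0.00143514,  0.00113076]), 'joint_efforts': array([-2.48930399e-05, -6.67849016e+01,  9.85019803e-01, -3.14475310e+01,
       -6.05491502e-02,  4.26106586e-02,  1.59683386e-04]), 'position': array([0.21758178, 0.58544765, 0.29143685]), 'ee_rot': array([-5.55898561e-01, -3.09188699e+00,  2.56738939e-03]), 'force': array([-0.59944334,  0.73374928, -0.43077845]), 'ft_torque': array([-0.01061375, -0.02572039,  0.01791728]), 'width': 1.0008696610332226}
top [0.38109913 0.35159729 1.08190328] [ 0.12580113  0.00739359 -0.99202793] 0.9960026041666666
scene [-0.16634624  0.87131177  0.64805714] [ 0.65448151 -0.49520035 -0.57134102] 0.9768359375
```

View pics/top0.png

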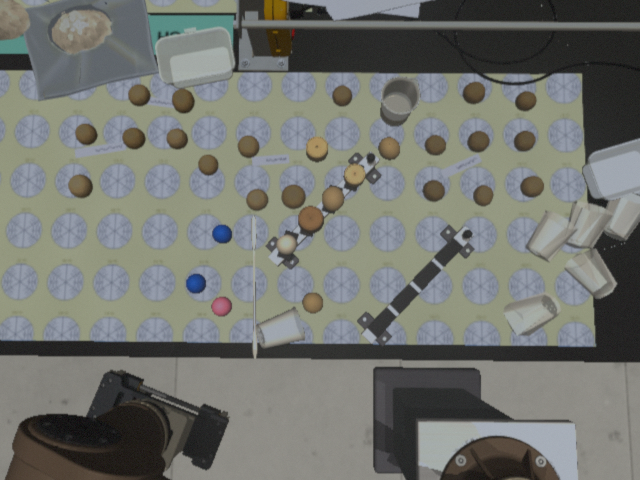

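View pics/scene0.png

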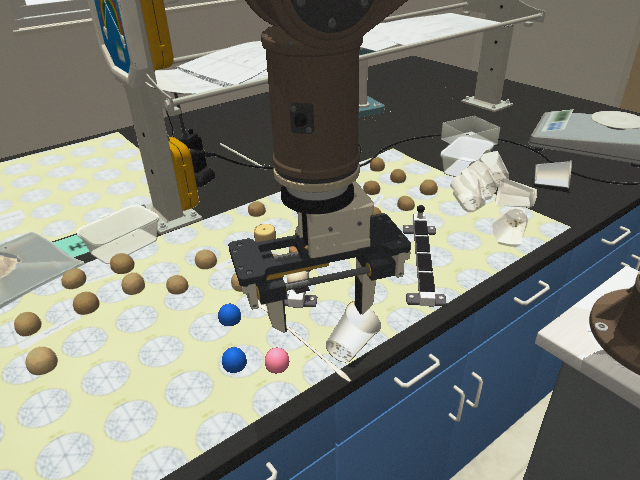

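Full rack, counted from its knob at (371,158): pale cake (355,174), brown ball (333,198), dark cake (311,218), white ball (287,244). The empty rack has its knob at (467,234). Lookalikes are the pale cake at (317,149) and the loose brown balls. They all lie off the rail, so they are not meant. Next I measure.

```bash
cat > m.py <<'E'
from h import *
def load(n):
    f=np.load(n+'.npz'); return f['im'],f['d'],(f['K'],f['R'],f['o'])
if __name__=="__main__":
    im,d,C=load('top0'); P=cloud(d,C)
    print('table z',np.median(P[230:330,430:560,2]), np.median(P[280:330,120:180,2]))
    for n,(u,v) in dict(pale=(355,174),brown=(333,198),dark=(311,218),white=(287,244),brownN=(293,196),cakeN=(317,149),ballN2=(389,148),cup=(398,90),knobF=(371,158),knobE=(467,234),stick=(255,300)).items():
        w=P[v-3:v+4,u-3:u+4]; print(n,w[3,3].round(3),'zmax',w[...,2].max().round(3))
    z=P[...,2]
    # dark rail/tiles of empty rack
    box=np.zeros(z.shape,np.uint8); cv2.fillPoly(box,[np.array([[355,335],[465,215],[485,240],[385,350]])],1)
    m=(box>0)&(z>.024)&(z<.042)&(im.max(2)<70); q=P[m][:,:3]; print('empty',m.sum(),np.median(q[:,2]))
    r=cv2.minAreaRect((q[:,:2]*1000).astype(np.float32)); print(r)
    # samples: points above 0.04 along the full rack
    box[:]=0; cv2.fillPoly(box,[np.array([[255,255],[370,140],[390,165],[285,275]])],1)
    m=((box>0)&(z>.044)).astype(np.uint8); n,l,s,c=cv2.connectedComponentsWithStats(m)
    for i in range(1,n):
        if s[i,4]>20:
            q=P[l==i]; print(c[i].round(1),s[i,4],'ctr',q.mean(0).round(4),'ext',np.ptp(q[:,:2],axis=0).round(3),'ztop',np.percentile(q[:,2],90).round(4), cv2.minEnclosingCircle((q[:,:2]*1000).astype(np.float32)))
    x0,y0,x1,y1=250,130,490,350
    b=cv2.resize(im[y0:y1,x0:x1],None,fx=3,fy=3,interpolation=cv2.INTER_CUBIC)[:600]; save(b[:, :720],'crop0.png')
E
python3 m.py
```

```text
table z 0.0013243812158725277 0.0004901831473981266
pale [0.645 0.291 0.06 ] zmax 0.064
brown [0.594 0.335 0.065] zmax 0.07
dark [0.552 0.379 0.068] zmax 0.074
white [0.499 0.426 0.069] zmax 0.07
brownN [0.604 0.418 0.033] zmax 0.037
cakeN [0.703 0.369 0.037] zmax 1.082
ballN2 [0.709 0.217 0.028] zmax 1.082
cup [0.828 0.2   0.051] zmax 0.068
knobF [0.678 0.258 0.059] zmax 1.082
knobE [0.524 0.066 0.058] zmax 0.062
stick [0.389 0.495 0.003] zmax 0.007
empty 1430 0.033524842474172534
((418.3584899902344, 166.55368041992188), (28.088138580322266, 253.86105346679688), 46.12618637084961)
[370.4 157.5] 64 ctr [0.6751 0.2605 0.0733] ext [0.308 0.1  ] ztop 0.0607 ((535.3385009765625, 304.6637268066406), 161.22215270996094)
[354.1 174.9] 389 ctr [0.6422 0.2926 0.0614] ext [0.285 0.082] ztop 0.0618 ((523.349365234375, 321.0880126953125), 145.4853515625)
[332.4 198.7] 439 ctr [0.593  0.3362 0.0605] ext [0.239 0.043] ztop 0.0645 ((500.44110107421875, 340.1974182128906), 119.88531494140625)
[310.3 219.4] 566 ctr [0.5474 0.3799 0.0783] ext [0.196 0.054] ztop 0.0715 ((478.78662109375, 368.18780517578125), 99.08638763427734)
[286.1 244.5] 328 ctr [0.4992 0.4281 0.0597] ext [0.039 0.041] ztop 0.0666 ((500.8812255859375, 429.31524658203125), 20.904151916503906)
```

View pics/crop0.png

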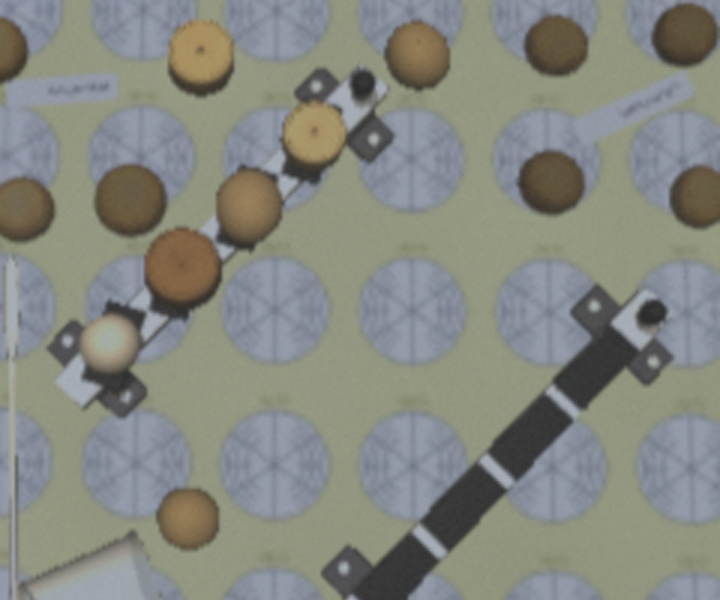

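```bash
cat > m2.py <<'E'
from m import *
im,d,C=load('top0'); P=cloud(d,C); z=P[...,2]
box=np.zeros(z.shape,np.uint8); cv2.fillPoly(box,[np.array([[255,255],[370,140],[390,165],[285,275]])],1)
m=((box>0)&(z>.044)&(z<.08)).astype(np.uint8); n,l,s,c=cv2.connectedComponentsWithStats(m)
ctr=[]
for i in range(1,n):
    if s[i,4]>200:
        q=P[l==i]; q=q[np.linalg.norm(q[:,:2]-np.median(q[:,:2],axis=0),axis=1)<.032]
        (x,y),r=cv2.minEnclosingCircle((q[:,:2]*1000).astype(np.float32)); ctr.append((x,y)); print((x,y),r,q.mean(0).round(4),np.percentile(q[:,2],95))
c=np.array(ctr); vx,vy,_,_=cv2.fitLine(c.astype(np.float32),cv2.DIST_L2,0,.01,.01).ravel()
dirF=np.array([vx,vy])*np.sign(vy); o=c.mean(0); print('dirF',dirF,o,[(p-o)@dirF for p in c],[np.cross(dirF,p-o) for p in c])
e=np.array([418.4,166.6]); dE=np.array([-.7208,.6931])
for k in(-99,-33,33,99): print(k,'F',(o+k*dirF).round(1),'E',(e+k*dE).round(1))
st=arm.observe(); T=R.from_rotvec(st['ee_rot']).as_matrix(); print(T.round(3)); 
for n_,D in(('F',dirF),('E',dE)):
    a=np.arctan2(D[1],D[0])+np.pi/2; b=np.arctan2(T[1,1],T[0,1]); print(n_,'spin',[(a-b+k*np.pi) for k in(-1,0,1)])
E
python3 m2.py 2>/dev/null
```

```text
(643.7991333007812, 292.0399475097656) 22.234067916870117 [0.6429 0.2925 0.0588] 0.06264818229333612
(595.5217895507812, 335.8656921386719) 25.27008819580078 [0.5935 0.3362 0.0581] 0.06529742230199809
(550.9586181640625, 380.5991516113281) 26.349390029907227 [0.5492 0.3802 0.0676] 0.07221880713594703
(500.8812255859375, 429.31524658203125) 20.904151916503906 [0.4992 0.4281 0.0597] 0.0676425396252152
dirF [-0.7197061   0.69427884] [572.79019165 359.45500946] [np.float64(-97.91042050294072), np.float64(-32.73763386135852), np.float64(30.392247412032702), np.float64(100.25580695226654)] [array(-0.78097283), array(1.19530866), array(-0.06036903), array(-0.35396679)]
-99 F [644.  290.7] E [489.8  98. ]
-33 F [596.5 336.5] E [442.2 143.7]
33 F [549.  382.4] E [394.6 189.5]
99 F [501.5 428.2] E [347.  235.2]
[[-0.937  0.348 -0.   ]
 [ 0.348  0.937 -0.001]
 [-0.    -0.001 -1.   ]]
F spin [np.float64(-0.4115102625984872), np.float64(2.730082390991306), np.float64(5.8716750445810995)]
E spin [np.float64(-0.4099023112920981), np.float64(2.731690342297695), np.float64(5.873282995887488)]
```

Emit:
carry_out --pt "4 -2.5 0 -0.05 8" --pt "8 -5 0 -0.1 8" --pt "12 -7.5 0 -0.15 8" --pt "16 -10 0 -0.2 8" --pt "20 -12.5 0 -0.25 8" --pt "24 -15 0 -0.3 8" --pt "28 -17.5 0 -0.35 8" --pt "32 -20 0 -0.38 8" --pt "34.5 -21.8 0 -0.41 8" --pt "35.5 -22.6 0 -0.41 8" --pt "35.5 -22.6 0 -0.41 8" --pt "35.5 -22.6 0 -0.41 8" --squeeze 15

```text
clock: 1.3
position: [0.5713, 0.3608, 0.2911]
ee_rot: [-1.17, -2.913, 0.002]
force: [-0.9, 0.5, -0.1]
width: 0.87
```

Run:
```python
from h import *
im,d,C=snap('wrist'); save(im,'w1.png'); np.savez('w1.npz',im=im,d=d,K=C[0],R=C[1],o=C[2])
s=arm.observe(); print(s['clock'],s['position'],s['joints'],C[2],C[1][:,2],(d>0).mean())
```

```text
1.35 [0.57087312 0.36142635 0.29130289] [-0.7746779   0.52227668  0.21010701  1.44595426 -0.11367597  1.18718764
  0.25886802] [0.51524711 0.41581003 0.38391556] [ 0.20472677 -0.19816796 -0.95854912] 0.9960611979166667
```

View pics/w1.png

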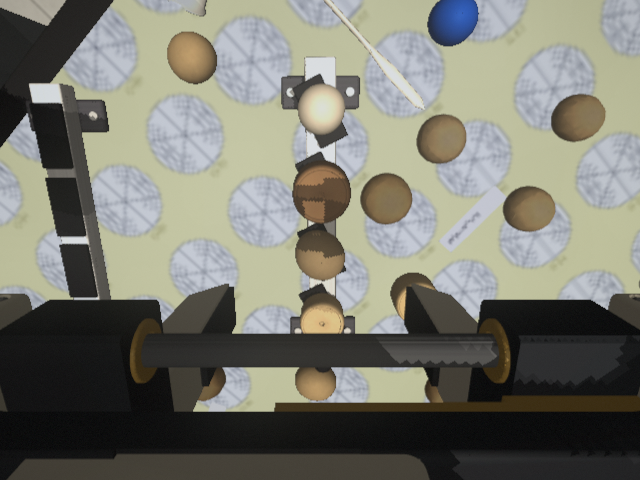

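```bash
python3 - <<'E' 2>/dev/null
from m import *
im,d,C=load('w1'); P=cloud(d,C); z=P[...,2]
print('table',np.median(P[150:200,220:240,2]))
box=np.zeros(z.shape,np.uint8); box[60:345,270:370]=1
m=((box>0)&(z>.044)&(z<.08)).astype(np.uint8); n,l,s,c=cv2.connectedComponentsWithStats(m)
for i in range(1,n):
    if s[i,4]>200:
        q=P[l==i]; (x,y),r=cv2.minEnclosingCircle((q[:,:2]*1000).astype(np.float32)); print(c[i].round(),(x,y),r,np.percentile(q[:,2],95))
        # width profile across rail by height
        a=np.array([.6943,.7197]); t=q[:,:2]@a*1000
        for h in np.arange(.044,.07,.004):
            k=abs(q[:,2]-h)<.002
            if k.sum()>5: print('   ',h.round(3),np.percentile(t[k],[1,99]).round(1),end='')
        print()
m=(box>0)&(z>.024)&(z<.040)&(im.max(2)<60)
k=(im[...,0]*0).astype(np.uint8); k[m]=255; n,l,s,c=cv2.connectedComponentsWithStats(k)
dF=np.array([-.7197,.6943]); aF=np.array([.6943,.7197]); o=np.array([.5728,.3595])
for i in range(1,n):
    if s[i,4]>40: q=P[l==i]; print('dark',c[i].round(),s[i,4],'z',np.median(q[:,2]).round(4),'along',np.percentile((q[:,:2]-o)@dF,[2,98]).round(4),'across',np.percentile((q[:,:2]-o)@aF,[2,98]).round(4))
# rail white part centre line
m=(box>0)&(z>.022)&(z<.040)&(im.min(2)>120); q=P[m]; print('rail',m.sum(),np.median(q[:,2]),np.percentile((q[:,:2]-o)@aF,[3,97]))
# empty rack tiles
b2=np.zeros(z.shape,np.uint8); b2[90:300,20:110]=1
m=((b2>0)&(z>.03)&(z<.040)&(im.max(2)<60)).astype(np.uint8); n,l,s,c=cv2.connectedComponentsWithStats(m)
for i in range(1,n):
    if s[i,4]>200: print('Etile',c[i].round(),s[i,4],cv2.minAreaRect((P[l==i][:,:2]*1000).astype(np.float32)))
save(cv2.resize(im[60:345,240:400],None,fx=2.1,fy=2.1,interpolation=cv2.INTER_CUBIC),'w1c.png')
E
```

```text
table 0.0009645490024325909
[321. 109.] (501.89556884765625, 429.78216552734375) 20.7794189453125 0.06744281597643688
    0.044 [652.1 676.5]    0.048 [637.9 677.3]    0.052 [638.  677.1]    0.056 [639.  675.2]    0.06 [640.9 673.8]    0.064 [643.6 669.9]    0.068 [647.8 665.6]
[321. 192.] (551.6749877929688, 381.86968994140625) 26.047882080078125 0.07139179749137696
    0.044 [648.9 680.5]    0.048 [633.1 680. ]    0.052 [633.9 682.8]    0.056 [637.  679.1]    0.06 [633.6 678.4]    0.064 [633.5 682.3]    0.068 [633.8 681.8]
[319. 256.] (596.3472900390625, 337.4378662109375) 25.484033584594727 0.0652471980841851
    0.044 [633.4 679.4]    0.048 [633.2 680.2]    0.052 [633.4 679.3]    0.056 [635.5 678. ]    0.06 [638.6 675. ]    0.064 [643.4 669.3]    0.068 [650.4 662.5]
[322. 317.] (644.8300170898438, 293.5928039550781) 21.934247970581055 0.06123087722970356
    0.044 [639.5 679.4]    0.048 [639. 680.]    0.052 [638.2 679.6]    0.056 [637.7 680.1]    0.06 [638.8 679. ]    0.064 [639.1 678.8]
dark [312. 229.] 156 z 0.0341 along [-0.0161 -0.0041] across [-0.02    0.0056]
dark [312. 292.] 194 z 0.0341 along [-0.085  -0.0685] across [-0.0188  0.0052]
rail 1418 0.030297207229662976 [-0.01267482  0.0145079 ]
Etile [ 52. 135.] 2034 ((347.41314697265625, 236.24574279785156), (29.01311492919922, 56.74201583862305), 47.14533233642578)
Etile [ 66. 206.] 1681 ((394.5854797363281, 191.32162475585938), (27.959739685058594, 56.14573287963867), 45.91524124145508)
Etile [ 79. 270.] 1424 ((442.17724609375, 145.7566375732422), (27.835166931152344, 56.50522232055664), 46.54265594482422)
```

View pics/w1c.png

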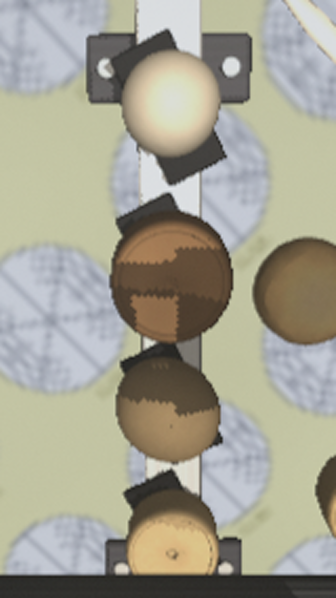

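The full-rack tiles are skewed about 28° to the rail, so I keep the fingertips just above the tile tops (TCP z ≈ 0.102). Pale cake first.

Emit:
carry_out --pt "2.5 -2.3 -3 0 8" --pt "5 -4.6 -6 0 8" --pt "7.3 -6.8 -9 0 8" --pt "7.3 -6.8 -11 0 8" --pt "7.3 -6.8 -13 0 8" --pt "7.3 -6.8 -13 0 8" --pt "7.3 -6.8 -13 0 8" --pt "7.3 -6.8 -13 0 8" --squeeze 15

```text
clock: 2.15
position: [0.6439, 0.2949, 0.1629]
ee_rot: [-1.167, -2.916, -0.001]
force: [0.5, 0.8, -0.1]
width: 0.869
```

Run:
```python
from h import *
s=arm.observe(); print(s['clock'],s['position'].round(4),s['width'],s['dq'].round(3))
```

```text
2.15 [0.6439 0.2949 0.1629] 0.8685365189241655 [ 0.004 -0.004  0.006 -0.002 -0.002 -0.005  0.001]
```

Emit:
carry_out --pt "0 -0.2 -2 0 8" --pt "0 -0.2 -4 0 8" --pt "0 -0.2 -5.5 0 8" --pt "0 -0.2 -6.1 0 8" --pt "0 -0.2 -6.1 0 8" --pt "0 -0.2 -6.1 0 8"

```text
clock: 2.75
position: [0.6444, 0.2931, 0.1028]
ee_rot: [-1.167, -2.917, -0.003]
force: [0.4, 0.1, 0.9]
width: 0.874
```

Emit:
carry_out --pt "0 0 0 0 6" --pt "0 0 0 0 5" --pt "0 0 0 0 4" --pt "0 0 0 0 3.5" --pt "0 0 0 0 3.5" --pt "0 0 0 0 3.5" --pt "0 0 0 0 3.5" --pt "0 0 0 0 3.5" --squeeze 15

```text
clock: 3.55
position: [0.6444, 0.2931, 0.1029]
ee_rot: [-1.167, -2.917, -0.003]
force: [-0.7, 0.7, 0.9]
width: 0.469
```

Emit:
carry_out --pt "0 0 2 0 3.5" --pt "0 0 5 0 3.5" --pt "0 0 8 0 3.5" --pt "-3 -0.6 8 0 3.5" --pt "-6 -1.2 8 0 3.5" --pt "-9 -1.8 8 0 3.5" --pt "-12 -2.4 8 0 3.5" --pt "-15 -3 8 0 3.5" --pt "-18 -3.5 8 0 3.5" --pt "-21 -4.1 8 0 3.5" --pt "-24 -4.7 8 0 3.5" --pt "-27 -5.2 8 0 3.5" --pt "-29 -5.6 8 0 3.5" --pt "-29.7 -5.7 7 0 3.5" --pt "-29.7 -5.7 5 0 3.5" --pt "-29.7 -5.7 5 0 3.5" --pt "-29.7 -5.7 5 0 3.5" --pt "-29.7 -5.7 5 0 3.5"

```text
clock: 5.35
position: [0.3479, 0.2363, 0.1535]
ee_rot: [1.167, 2.916, 0.004]
force: [0.3, 0.4, -0.5]
width: 0.462
```

Run:
```python
from h import *
im,d,C=snap('wrist'); save(im,'w2.png'); np.savez('w2.npz',im=im,d=d,K=C[0],R=C[1],o=C[2])
s=arm.observe(); print(s['clock'],s['position'].round(4),s['width'],s['joints'].round(2))
```

```text
5.4 [0.3479 0.2364 0.1535] 0.4664289009989385 [-0.86  0.3   0.17  2.22 -0.09  0.62  0.18]
```

View pics/w2.png

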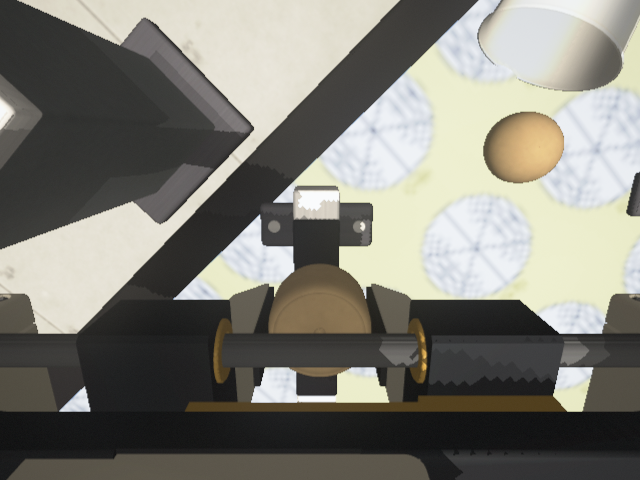

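The pale cake (319,325) is held upright and centred over the rail (317). I lower it now.

Emit:
carry_out --pt "-0.1 0 -2 0 3.5" --pt "-0.1 0 -4 0 3.5" --pt "-0.1 0 -4.8 0 3.5" --pt "-0.1 0 -5.1 0 3.5" --pt "-0.1 0 -5.1 0 3.5" --pt "-0.1 0 -5.1 0 3.5"

```text
clock: 6.0
position: [0.3473, 0.2366, 0.1031]
ee_rot: [1.168, 2.916, 0.006]
force: [-0.7, 0.7, -0.6]
width: 0.464
```

Emit:
carry_out --pt "0 0 -0.1 0 3.5" --pt "0 0 -0.1 0 3.5" --pt "0 0 -0.1 0 4.8" --pt "0 0 -0.1 0 5.5" --pt "0 0 -0.1 0 6.5" --pt "0 0 -0.1 0 7" --pt "0 0 -0.1 0 7"

```text
clock: 6.7
position: [0.3473, 0.2366, 0.1021]
ee_rot: [1.167, 2.916, 0.006]
force: [-0.2, 0.5, -0.2]
width: 0.752
```

Emit:
carry_out --pt "0 0 2 0 7" --pt "0 0 5 0 7" --pt "0 0 8 0 7.5" --pt "3 1.2 8 0 8" --pt "6 2.4 8 0 8" --pt "9 3.6 8 0 8" --pt "12 4.8 8 0 8" --pt "15 6 8 0 8" --pt "18 7.2 8 0 8" --pt "21 8.4 8 0 8" --pt "24 9.6 8 0 8" --pt "24.9 10 7 0 8" --pt "24.9 10 5.5 0 8" --pt "24.9 10 5.5 0 8" --pt "24.9 10 5.5 0 8"

```text
clock: 8.2
position: [0.5946, 0.3361, 0.1562]
ee_rot: [-1.167, -2.916, -0.002]
force: [0.1, -0.7, -0.9]
width: 0.867
```

Run:
```python
from h import *
s=arm.observe(); print(s['clock'],s['position'].round(4),s['width'])
im,d,C=snap('top'); save(im[140:360,250:490].repeat(2,0).repeat(2,1),'t2.png'); P=cloud(d,C); z=P[...,2]
box=np.zeros(z.shape,np.uint8); cv2.fillPoly(box,[np.array([[355,335],[465,215],[485,240],[385,350]])],1)
m=((box>0)&(z>.044)&(z<.08)&(im[...,0]>90)).astype(np.uint8); n,l,st,c=cv2.connectedComponentsWithStats(m)
e=np.array([418.4,167.6]); dE=np.array([-.7208,.6931])
for i in range(1,n):
    if st[i,4]>100: (x,y),r=cv2.minEnclosingCircle((P[l==i][:,:2]*1000).astype(np.float32)); v=np.array([x,y])-e; print((x,y),r,'along',v@dE,'across',v@[dE[1],-dE[0]],np.percentile(P[l==i][:,2],95))
```

```text
8.2 [0.5946 0.3361 0.1562] 0.8668327817372441
(348.5875549316406, 235.83047485351562) 22.402172088623047 along 97.61135252624511 across 0.793520597534193 0.06248331784174049
```

View pics/t2.png

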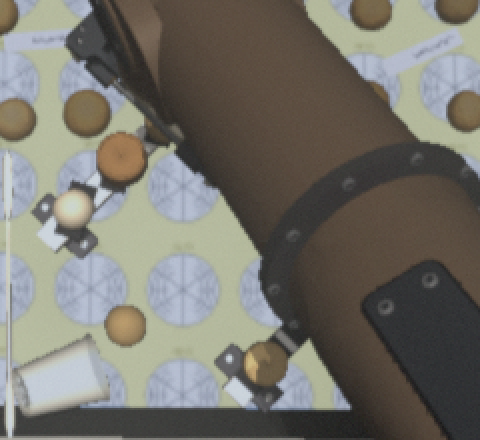

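The pale cake (265,363 in the crop) stands on the far seat, within 2 mm. Now the brown ball.

Emit:
carry_out --pt "0.1 0.1 -2 0 8" --pt "0.1 0.1 -4 0 8" --pt "0.1 0.1 -5 0 8" --pt "0.1 0.1 -5.3 0 8" --pt "0.1 0.1 -5.3 0 8" --pt "0.1 0.1 -5.3 0 6.5" --pt "0.1 0.1 -5.3 0 5.5" --pt "0.1 0.1 -5.3 0 4.5" --pt "0.1 0.1 -5.3 0 4.2" --pt "0.1 0.1 -5.3 0 4.2" --pt "0.1 0.1 -5.3 0 4.2" --pt "0.1 0.1 -5.3 0 4.2" --squeeze 15

```text
clock: 9.45
position: [0.5962, 0.3373, 0.1042]
ee_rot: [-1.167, -2.916, -0.004]
force: [-0.3, -0.2, 3.4]
width: 0.503
```

The opening reads 46 mm for a 50 mm ball and there is an upward force, so the pads sit above its widest part. At this radius the fingertips clear the tile, so I reopen and grip lower.

Emit:
carry_out --pt "0 0 0 0 5.5" --pt "0 0 0 0 7" --pt "0 0 0 0 8" --pt "0 0 -0.5 0 8" --pt "0 0 -1 0 8" --pt "0 0 -1 0 8" --pt "0 0 -1 0 6.5" --pt "0 0 -1 0 5.5" --pt "0 0 -1 0 4.5" --pt "0 0 -1 0 4.2" --pt "0 0 -1 0 4.2" --pt "0 0 -1 0 4.2" --pt "0 0 -1 0 4.2" --squeeze 15

```text
clock: 10.75
position: [0.5963, 0.3372, 0.0943]
ee_rot: [-1.167, -2.916, -0.004]
force: [0.9, 0.1, 0.9]
width: 0.503
```

Emit:
carry_out --pt "0 0 2 0 4.2" --pt "0 0 5 0 4.2" --pt "0 0 8 0 4.2" --pt "-3 -2.2 8 0 4.2" --pt "-6 -4.4 8 0 4.2" --pt "-9 -6.5 8 0 4.2" --pt "-12 -8.7 8 0 4.2" --pt "-15 -10.9 8 0 4.2" --pt "-18 -13.1 8 0 4.2" --pt "-19.5 -14.2 8 0 4.2" --pt "-20.2 -14.7 7 0 4.2" --pt "-20.2 -14.7 5 0 4.2" --pt "-20.2 -14.7 4 0 4.2" --pt "-20.2 -14.7 4 0 4.2" --pt "-20.2 -14.7 4 0 4.2"

```text
clock: 12.25
position: [0.3945, 0.1904, 0.1345]
ee_rot: [-1.167, -2.916, -0.004]
force: [-0.5, 0.4, -0.7]
width: 0.5
```

Run:
```python
from h import *
im,d,C=snap('wrist'); save(im,'w3.png')
s=arm.observe(); print(s['clock'],s['position'].round(4),s['width'],s['force'])
```

```text
12.3 [0.3947 0.1905 0.1347] 0.5008315496116668 [ 0.40511518 -0.23485249 -1.00171525]
```

View pics/w3.png

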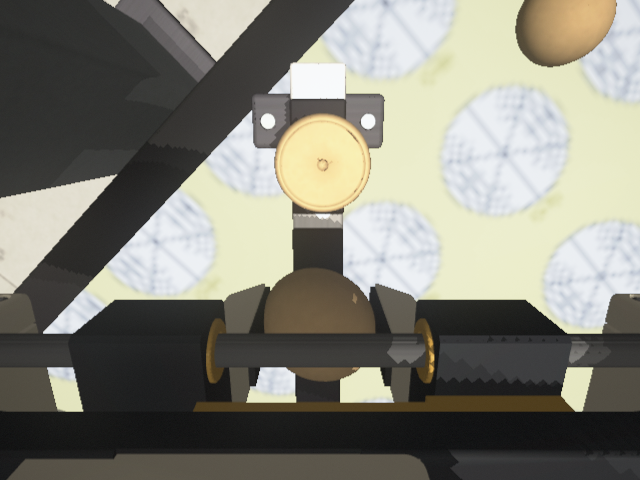

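The brown ball (320,322) is held level over the second seat, and the pale cake (322,163) stands on the far seat. Lower and release.

Emit:
carry_out --pt "0 0 -2 0 4.2" --pt "0 0 -3.5 0 4.2" --pt "0 0 -4 0 4.2" --pt "0 0 -4.1 0 4.2" --pt "0 0 -4.1 0 4.2" --pt "0 0 -4.1 0 4.2" --pt "0 0 -4.1 0 5.2" --pt "0 0 -4.1 0 6" --pt "0 0 -4.1 0 7" --pt "0 0 -4.1 0 7.5" --pt "0 0 -4.1 0 7.5"

```text
clock: 13.4
position: [0.3947, 0.1905, 0.0937]
ee_rot: [1.167, 2.917, 0.005]
force: [-1.1, 0.2, 0.5]
width: 0.812
```

Emit:
carry_out --pt "0 0 2 0 7.5" --pt "0 0 5 0 7.5" --pt "0 0 9 0 8" --pt "3 3.6 9 0 8" --pt "6 7.3 9 0 8" --pt "9 11 9 0 8" --pt "12 14.6 9 0 8" --pt "14.5 17.6 9 0 8" --pt "15.7 19.1 8 0 8" --pt "15.7 19.1 6.5 0 8" --pt "15.7 19.1 6.5 0 8" --pt "15.7 19.1 6.5 0 8"

```text
clock: 14.6
position: [0.5508, 0.38, 0.1581]
ee_rot: [-1.168, -2.915, -0.001]
force: [-0.0, 1.2, 0.0]
width: 0.874
```

For the dark cake a loose ball lies beside it, so I approach with a narrower opening (6.4 cm).

Emit:
carry_out --pt "0.1 0.1 -1 0 6.4" --pt "0.1 0.1 -2 0 6.4" --pt "0.1 0.1 -2 0 6.4" --pt "0.1 0.1 -4 0 6.4" --pt "0.1 0.1 -5 0 6.4" --pt "0.1 0.1 -5.6 0 6.4" --pt "0.1 0.1 -5.6 0 6.4" --pt "0.1 0.1 -5.6 0 5.5" --pt "0.1 0.1 -5.6 0 4.6" --pt "0.1 0.1 -5.6 0 4.6" --pt "0.1 0.1 -5.6 0 4.6" --pt "0.1 0.1 -5.6 0 4.6" --pt "0.1 0.1 -5.6 0 4.6" --squeeze 15

```text
clock: 15.9
position: [0.5522, 0.3813, 0.1027]
ee_rot: [-1.169, -2.916, -0.003]
force: [-1.4, 0.7, 5.1]
width: 0.566
```

Emit:
carry_out --pt "0 0 0.5 0 4.6" --pt "0 0 1 0 4.6" --pt "0 0 2 0 4.6" --pt "0 0 3 0 4.6" --pt "0 0 4 0 4.6" --pt "0 0 4 0 4.6" --pt "0 0 4 0 4.6" --squeeze 20

```text
clock: 16.6
position: [0.5523, 0.3814, 0.1431]
ee_rot: [1.169, 2.916, 0.004]
force: [-0.5, -0.4, -0.5]
width: 0.563
```

Run:
```python
from h import *
im,d,C=snap('wrist'); save(im,'w4.png')
s=arm.observe(); print(s['clock'],s['position'].round(4),s['width'],s['force'])
```

```text
16.65 [0.552  0.3812 0.1426] 0.5661157239766864 [-0.04991205 -0.36690344 -1.49175692]
```

View pics/w4.png

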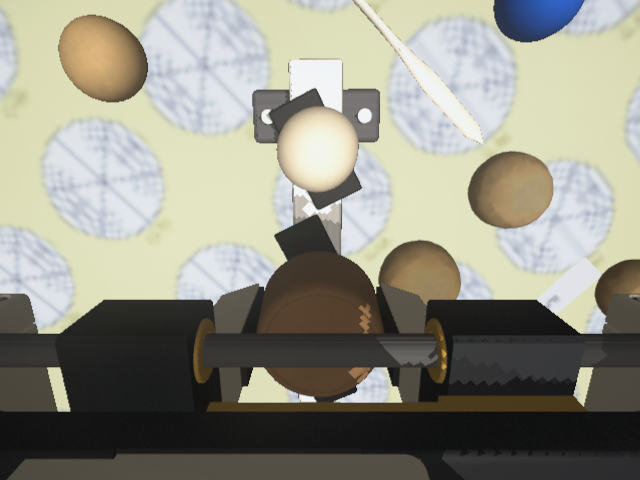

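The dark cake (320,325) is held clear of its tile. Carry it to the third seat.

Emit:
carry_out --pt "0 0 2 0 4.6" --pt "0 0 4.5 0 4.6" --pt "-1.5 -3.2 5 0 4.6" --pt "-3 -6.4 5 0 4.6" --pt "-4.5 -9.6 5 0 4.6" --pt "-6 -12.8 5 0 4.6" --pt "-7.5 -16.1 5 0 4.6" --pt "-9 -19.3 5 0 4.6" --pt "-10.3 -22 5 0 4.6" --pt "-11 -23.6 4 0 4.6" --pt "-11 -23.6 2 0 4.6" --pt "-11 -23.6 0.5 0 4.6" --pt "-11 -23.6 0.5 0 4.6" --pt "-11 -23.6 0.5 0 4.6"

```text
clock: 18.05
position: [0.4419, 0.1451, 0.1476]
ee_rot: [-1.168, -2.915, -0.001]
force: [1.4, 0.2, -1.0]
width: 0.565
```

Emit:
carry_out --pt "0 0 -2 0 4.6" --pt "0 0 -3.5 0 4.6" --pt "0 0 -4.2 0 4.6" --pt "0 0 -4.5 0 4.6" --pt "0 0 -4.6 0 4.6" --pt "0 0 -4.6 0 4.6" --pt "0 0 -4.6 0 5.6" --pt "0 0 -4.6 0 6.5" --pt "0 0 -4.6 0 7.5" --pt "0 0 -4.6 0 8" --pt "0 0 -4.6 0 8"

```text
clock: 19.15
position: [0.442, 0.1452, 0.1016]
ee_rot: [-1.168, -2.915, -0.001]
force: [-0.6, 0.4, -0.1]
width: 0.867
```

Emit:
carry_out --pt "0 0 2 0 8" --pt "0 0 5 0 8" --pt "0 0 9 0 8" --pt "0.8 4 9 0 8" --pt "1.6 8 9 0 8" --pt "2.5 12 9 0 8" --pt "3.4 16 9 0 8" --pt "4.2 20 9 0 8" --pt "5 24 9 0 8" --pt "5.6 27 9 0 8" --pt "5.9 28.4 8 0 8" --pt "5.9 28.4 5.5 0 8" --pt "5.9 28.4 5.5 0 8" --pt "5.9 28.4 5.5 0 8"

```text
clock: 20.55
position: [0.5009, 0.4276, 0.156]
ee_rot: [-1.17, -2.914, 0.003]
force: [-0.0, 0.7, 0.0]
width: 0.872
```

Now the white ball at (0.5014, 0.4293).

Emit:
carry_out --pt "0.1 0.1 -2 0 7.5" --pt "0.1 0.1 -4 0 7" --pt "0.1 0.1 -5 0 7" --pt "0.1 0.1 -5.4 0 7" --pt "0.1 0.1 -5.4 0 7" --pt "0.1 0.1 -5.4 0 5.5" --pt "0.1 0.1 -5.4 0 4.5" --pt "0.1 0.1 -5.4 0 3.2" --pt "0.1 0.1 -5.4 0 3.2" --pt "0.1 0.1 -5.4 0 3.2" --pt "0.1 0.1 -5.4 0 3.2" --pt "0.1 0.1 -5.4 0 3.2" --squeeze 15

```text
clock: 21.75
position: [0.502, 0.4287, 0.1023]
ee_rot: [-1.17, -2.914, 0.002]
force: [-0.7, 0.1, 3.7]
width: 0.425
```

Emit:
carry_out --pt "0 0 0.5 0 3.2" --pt "0 0 1 0 3.2" --pt "0 0 2 0 3.2" --pt "0 0 3 0 3.2" --pt "0 0 4 0 3.2" --pt "0 0 4 0 3.2" --pt "0 0 4 0 3.2"

```text
clock: 22.45
position: [0.5021, 0.4288, 0.1428]
ee_rot: [-1.17, -2.914, 0.001]
force: [-0.6, -0.4, -0.7]
width: 0.425
```

Run:
```python
from h import *
im,d,C=snap('wrist'); save(im[150:480],'w5.png')
s=arm.observe(); print(s['clock'],s['position'].round(4),s['width'],s['force'])
```

```text
22.5 [0.5018 0.4286 0.1423] 0.42565811400690906 [ 0.1408366  -0.41089947 -0.45506094]
```

View pics/w5.png

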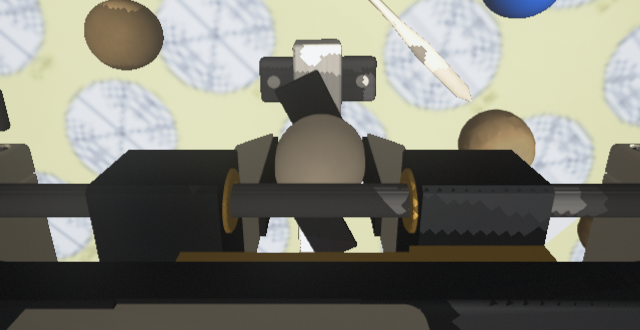

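The white ball is held clear of its tile. Carry it to the seat beside the post.

Emit:
carry_out --pt "0 0 2 0 3.2" --pt "0 0 4.5 0 3.2" --pt "0 -3 5 0 3.2" --pt "-0.2 -7 5 0 3.2" --pt "-0.4 -11 5 0 3.2" --pt "-0.5 -15 5 0 3.2" --pt "-0.7 -19 5 0 3.2" --pt "-0.8 -23 5 0 3.2" --pt "-1 -27 5 0 3.2" --pt "-1.1 -31 5 0 3.2" --pt "-1.2 -33 4 0 3.2" --pt "-1.2 -33 2 0 3.2" --pt "-1.2 -33 0.5 0 3.2" --pt "-1.2 -33 0.5 0 3.2" --pt "-1.2 -33 0.5 0 3.2"

```text
clock: 24.0
position: [0.4897, 0.0986, 0.1472]
ee_rot: [-1.17, -2.913, 0.003]
force: [0.1, 0.0, -0.5]
width: 0.427
```

Run:
```python
from h import *
im,d,C=snap('wrist'); save(im,'w6.png')
s=arm.observe(); print(s['clock'],s['position'].round(4),s['width'],s['force'])
```

```text
24.05 [0.49   0.0988 0.1476] 0.4250112345058592 [ 1.11755474 -0.01115536 -0.38859466]
```

View pics/w6.png

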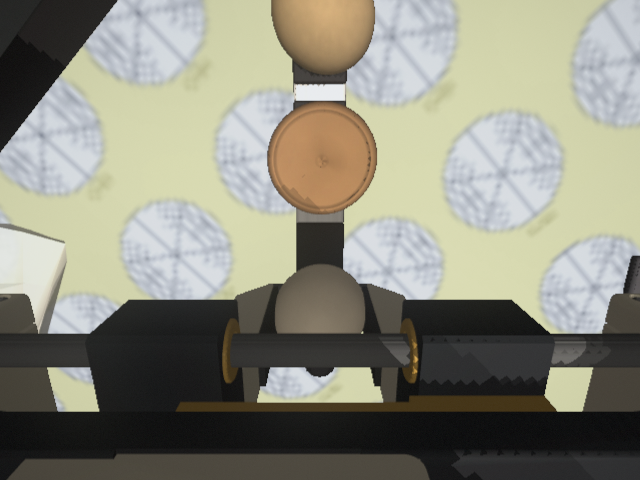

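The white ball (320,310) is aligned over the post seat, with the dark cake (322,158) and the brown ball (323,35) standing beyond it. Lower, release and retreat.

Emit:
carry_out --pt "0 0 -2 0 3.2" --pt "0 0 -3.5 0 3.2" --pt "0 0 -4.2 0 3.2" --pt "0 0 -4.5 0 3.2" --pt "0 0 -4.6 0 3.2" --pt "0 0 -4.6 0 3.2" --pt "0 0 -4.6 0 4.2" --pt "0 0 -4.6 0 5.2" --pt "0 0 -4.6 0 6.2" --pt "0 0 -4.6 0 7" --pt "0 0 -4.6 0 7"

```text
clock: 25.15
position: [0.49, 0.0988, 0.1016]
ee_rot: [-1.17, -2.914, 0.002]
force: [-0.5, -0.4, -0.7]
width: 0.74
```

Emit:
carry_out --pt "0 0 2 0 7" --pt "0 0 5 0 8" --pt "0 0 9 0 8" --pt "0 0 14 0 8" --pt "0 5 18 0 8" --pt "0 10 18 0 8" --pt "0 15 18 0 8" --pt "0 20 18 0 8" --pt "0 25 18 0 8" --pt "0 30 18 0 8" --pt "0 35 18 0 8" --pt "-5 40 18 0 8" --pt "-10 42 18 0 8" --pt "-15 45 18 0 8" --pt "-20 46 18 0 8" --pt "-20 46 18 0 8" --pt "-20 46 18 0 8" --pt "-20 46 18 0 8"

```text
clock: 26.95
position: [0.2889, 0.5592, 0.2816]
ee_rot: [-1.166, -2.916, 0.003]
force: [1.4, -0.2, -0.6]
width: 0.87
```

Run:
```python
from h import *
s=arm.observe(); print(s['clock'],s['position'].round(4),s['width'],abs(s['dq']).max())
im,d,C=snap('top'); save(im[140:360,250:490].repeat(3,0).repeat(3,1)[60:],'t3.png'); P=cloud(d,C); z=P[...,2]
box=np.zeros(z.shape,np.uint8); cv2.fillPoly(box,[np.array([[355,335],[450,215],[485,250],[385,350]])],1)
m=((box>0)&(z>.044)&(z<.08)&(im[...,0]>70)).astype(np.uint8); n,l,st,c=cv2.connectedComponentsWithStats(m)
e=np.array([418.4,167]); dE=np.array([-.7208,.6931])
for i in range(1,n):
    if st[i,4]>100: (x,y),r=cv2.minEnclosingCircle((P[l==i][:,:2]*1000).astype(np.float32)); v=np.array([x,y])-e; print(c[i].round(),r,'along',v@dE,'across',v@[dE[1],-dE[0]],np.percentile(P[l==i][:,2],95))
```

```text
26.95 [0.2889 0.5592 0.2816] 0.8700394577528956 0.03851687978580562
[449. 252.] 20.580997467041016 along -96.62431180007937 across 1.1760721459961163 0.06731598583868914
[429. 274.] 26.50495719909668 along -30.90863837707521 across 1.033188228759783 0.07244222075067164
[405. 298.] 25.248994827270508 along 33.39554855377196 across 0.8581138360595858 0.06549427189941892
[382. 322.] 21.898544311523438 along 98.63071425964354 across 1.5770821069336072 0.06246864218036569
```

View pics/t3.png

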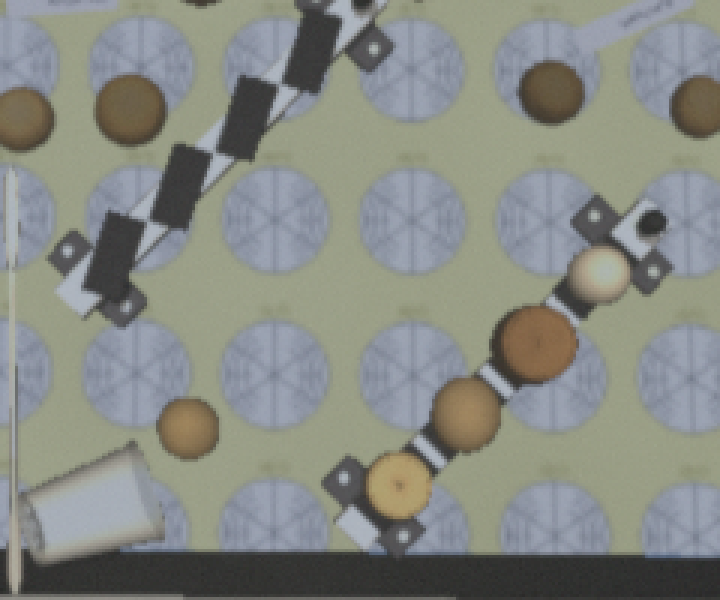

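All four stand upright on the empty rack: white ball (600,273) at the post, then dark cake (537,343), brown ball (466,413) and pale cake (399,485). Each is within 2.5 mm of its seat centre, and the tops are at the right heights.

```bash
python3 -c "
from cell import arm
print(arm.sign_off())"
```

```text
the job is handed in; nothing more can be done
None
```

All four samples now stand on the empty rack in reverse order. From the post they run white ball, dark cake, brown ball, pale cake; on the full rack the order was pale, brown, dark, white. I handed the job in at about 27 s, with the gripper open and clear of everything.

- **Last top view:** the samples sit at −96.6, −30.9, 33.4 and 98.6 mm along the rail, where the seats are at −99, −33, 33 and 99. They are at most 1.6 mm off across it. Their tops are at about 67, 72, 65 and 62 mm, which fits all four standing upright. The centres depend on a calibration good to about 2 mm, still inside the 10–12 mm limits.
- **Brown ball:** it was gripped twice. The first close read 46 mm instead of the listed 50 mm, with 3.4 N upward force, so I reopened and gripped 10 mm lower. It read 46 mm again, which agrees with its width across the rail in the wrist image (about 46 mm).
- **Full-rack tiles:** they lie skewed about 28° to the rail, not along it as described. That did not affect the placing.
- **Verdict:** `sign_off` reported no verdict, as expected.

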